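# Turn the drying tiles over in their rack

## Task

The clay tiles in the wooden drying rack are being turned so that their other face dries: two already lean away from the robot, two still lean towards it. With the fingertips, push each of the two that lean towards the robot over, past upright, so that it comes to rest leaning away on the far rail like the others. Do not pick any tile up, keep its lower edge in the groove, and leave the other two tiles and everything else as they stand.

Things in the scene. Friction and masses are not known exactly. Their poses are not given: they have to be found in the camera images.
- rack: wooden tile-drying rack, fixed. Origin on the table at the middle of its groove; its x points away from the robot (yaw within 0.25 rad). Base 15 mm thick, 490 mm long in y, x from -135 to +70 mm. Groove along y, 20 mm wide between 8 mm high kerbs. Four bays parted by posts and low dividers, centred at y = -172, -57, 57, 172 mm, one tile in each. Small things under 70 mm high stand on the near ledge.
- near_rail (a point): middle of the near rail, a round bar 12 mm thick along the rack's y, on the robot's side of the tiles: 38 mm to the rack's -x, its axis 89 mm and top 95 mm above the table. Tiles stick up about 50 mm above the rails: tops 147 mm above the table leaning, 155 mm upright.
- far_rail (a point): middle of the far rail, the same bar on the far side: 38 mm to the rack's +x, axis 89 mm above the table. A turned tile rests on it, leaning 15 to 22 deg.
- tile_a: loose terracotta tile with round ornament, 90 wide (its y) x 140 high (its z) x 12 mm thick (its x), 0.3 kg, standing on its lower edge in one of the bays (which one varies), with a few mm of play beside it. Origin mid-thickness, mid-width, 12 mm above its lower edge. Leans 22 deg TOWARDS the robot: to be turned. About 1 N at its top tips it; past upright it falls by itself onto the far rail.
- tile_b: loose terracotta tile with round ornament, 90 wide (its y) x 140 high (its z) x 12 mm thick (its x), 0.3 kg, standing on its lower edge in one of the bays (which one varies), with a few mm of play beside it. Origin mid-thickness, mid-width, 12 mm above its lower edge. Leans 22 deg TOWARDS the robot: to be turned. About 1 N at its top tips it; past upright it falls by itself onto the far rail.
- tile_c: loose terracotta tile with round ornament, 90 wide (its y) x 140 high (its z) x 12 mm thick (its x), 0.3 kg, standing on its lower edge in one of the bays (which one varies), with a few mm of play beside it. Origin mid-thickness, mid-width, 12 mm above its lower edge. Already leans 22 deg AWAY from the robot, on the far rail: leave it.
- tile_d: loose terracotta tile with round ornament, 90 wide (its y) x 140 high (its z) x 12 mm thick (its x), 0.3 kg, standing on its lower edge in one of the bays (which one varies), with a few mm of play beside it. Origin mid-thickness, mid-width, 12 mm above its lower edge. Already leans 22 deg AWAY from the robot, on the far rail: leave it.
- tile_a_top (a point): middle of the upper edge of tile_a (128 mm along the tile's z from its origin). Ahead of (beyond) the origin in the rack's x when the tile leans away, nearer the robot when it leans towards it.
- tile_b_top (a point): middle of the upper edge of tile_b (128 mm along the tile's z from its origin). Ahead of (beyond) the origin in the rack's x when the tile leans away, nearer the robot when it leans towards it.
- tile_c_top (a point): middle of the upper edge of tile_c (128 mm along the tile's z from its origin). Ahead of (beyond) the origin in the rack's x when the tile leans away, nearer the robot when it leans towards it.
- tile_d_top (a point): middle of the upper edge of tile_d (128 mm along the tile's z from its origin). Ahead of (beyond) the origin in the rack's x when the tile leans away, nearer the robot when it leans towards it.
- cup: small terracotta cup, 48 mm across, 45 mm high, on the rack's near ledge; origin under its centre. Bystander.
- stilt: white ceramic kiln ring, 48 mm across, 20 mm high, on the rack's near ledge; origin under its centre. Bystander.
- prop: pale square kiln prop, 34 x 34 x 50 mm high, on the rack's near ledge; origin under its centre. Bystander.
- jar: amber glass jar with white cap, 68 mm across, 95 mm high, beyond the rack; origin under its centre. Bystander.
- pot: terracotta bottle-shaped pot, 84 mm across, 105 mm high, beyond the rack; origin under its centre. Bystander.
- scraper: wooden-handled spatula, 240 mm long, lying to the right of the rack. Bystander.
- bowl: white bowl, 120 mm across, 55 mm high, to the left of the rack; origin under its centre. Bystander.

How it is judged:
At the end, for the whole second after the job is handed in: All four tiles rest in their own bays leaning away from the robot: upper edge at least 28 mm beyond the groove's middle, origin within 20 mm of it and under 40 mm high, within 30 mm of its start, squared to the rack within 0.15 rad, and at rest (x of each of tile_a_top, tile_b_top, tile_c_top, tile_d_top in the frame of rack above 0.028 m and x of tile_a in the frame of rack between -0.02 and 0.02 m and height (world z) of each of tile_a, tile_b, tile_c, tile_d below 0.04 m and distance of each of tile_a, tile_b, tile_c, tile_d from where it was at the start of the episode below 0.03 m and angle between the y axis of each of tile_a, tile_b, tile_c, tile_d and the y axis of rack, either way round below 0.15 rad and linear speed of each of tile_a, tile_b, tile_c, tile_d below 0.02 m/s and angular speed of each of tile_a, tile_b, tile_c, tile_d below 0.2 rad/s and x of tile_b in the frame of rack between -0.02 and 0.02 m and x of tile_c in the frame of rack between -0.02 and 0.02 m and x of tile_d in the frame of rack between -0.02 and 0.02 m); the robot touches nothing.
It fails at once if a tile is lifted out of the groove (its origin more than 50 mm above the table) (height (world z) of any of tile_a, tile_b, tile_c, tile_d above 0.05 m).
It fails at once if one of the two tiles already turned is disturbed (its upper edge moves more than 20 mm) (distance of any of tile_c_top, tile_d_top from where it was at the start of the episode above 0.02 m).
It fails at once if another thing on the table or rack is moved by more than 25 mm (distance of any of cup, stilt, prop, jar, pot, scraper, bowl from where it was at the start of the episode above 0.025 m).
It also fails if it takes over 42 s, if anything falls off the work surface, if the arm or the gripper's body presses on something with over 40 N, if the wrist force passes 120 N, or if a joint passes its speed limit or range.

## Robot

A 6-joint arm with a two-finger parallel gripper is mounted at the origin on the work surface. World frame = base frame: x ahead of the robot, y to its left, z up, the work surface at z = 0. Lengths are in m, angles in rad, forces in N, time in s.
With the tool pointing down it reaches from about 0.3 to 0.875 m from the base axis. Payload 4.2 kg.
Tool frame: the origin (TCP) lies at the very end of the fingers, on their centre line; the grasp point (between the pads) lies 19 mm behind it (manip.tcp_to_grasp is the distance from the TCP to the grasp point, in m); z points along the fingers, y is the direction in which the jaws open and shut (so a half turn about z gives the same grasp; the last joint's range is limited). The gripper opens to 85 mm and grips with 20 to 120 N. Pads are 22 mm wide; open, the fingers measure 114 mm over their backs; the gripper's body (76 mm by 85 mm) begins 54 mm behind the grasp point. The pads swing forward as they close: fully open they stand 13 mm farther back than shut.
Start: joints at [-1.329, 0.32, 1.565, -0, 1.257, -0.02], TCP at [0.149, -0.555, 0.231] pointing down, gripper open.
Joint ranges: [-3.11, 3.11], [-0.84, 2.01], [0.21, 2.61], [-1.34, 4.49], [0.05, 2.63], [-2.56, 2.56]. Speed limits (rad/s): [2.57, 2.57, 3.14, 3.14, 3.14, 3.14].

## Interface

Orientations are given as a 3x3 rotation matrix whose columns are the frame's x, y, z axes.
In Python, from rig import manip, viewer, job gives the robot as it stands.
- The arm moves only by the tool drive_tool, never from a script. Its argument "motion" is a list of rows, each a list of 5 numbers: the shift along the tool's x, y, z normalised to -1 to 1, where 1 is 300 mm, then the turn about the tool's z normalised to -1 to 1, where 1 is 45 degrees, then the opening, from -1 (shut) to 1 (fully open). In form: [[x, y, z, turn, gripper], ...]. A call has 1 to 20 rows; each row is the pose to reach, as a shift and turn from the pose commanded when the call began, along the tool's axes at that moment; what a row does not reach only later rows make up. A row lasts 1/8 s, in which the tool goes at most 62.5 mm and 10.7 degrees, less where a joint would pass 70% of its speed; a pose out of reach is approached as far as the arm can. A call with a number of a shift or a turn outside -1 to 1 is refused whole. A call with a gripper value outside its range is refused whole. The fingers move at their own pace and stop on an object; "force" is the grip in N (left out, the last holds). Time passes only in rows, so rows that repeat a pose let the fingers close. It gives the time, the measured TCP pose, the force and the opening at its end, in the units of the state.
- manip.state(): the state, without advancing time (a new reading comes with each control period).
- viewer.read_camera(name): name is "side" or "top"; returns a dict with "pixels" (384x512x3 uint8, red, green, blue), "vfov" (degrees; the focal length in pixels is half the picture's height over the tangent of half this angle, whatever the lens; pixels are square), "cx", "cy" (the principal point, pixels), "rvec" (rotation vector, rad) and "tvec" (3), from world to camera coordinates, as OpenCV has them. Camera axes: x right, y down, z forward; pixel columns grow to the right and rows downward; lengths in m; the calibration is good to about 2 mm. A picture is of the moment at which its call begins. There is no depth.
- job.sign_off(): hands the job in, once; it reports no verdict.
The state is a dict: "t": time; "joint_pos": joint angles; "joint_velocities": joint speeds; "effort": joint torques, N m; "position": TCP position; "tool_rot": TCP orientation; "contact_force": force on the tool from outside, world axes, zero at the start; "moment": the same for the moment, N m; "finger_gap": finger opening in m.
Only numpy, scipy, OpenCV 4.12 (cv2) and the standard library are available. Lean on these libraries where they do the work, as an engineer would, in place of code of your own. Each camera call takes 0.05 s, during which the arm holds its last target. There are 200 camera calls.

## Working session

There is one attempt and no reset: what is moved stays moved. The work goes in short steps, Python scripts to look and compute and a tool call to move; the robot and the scene stay as the last step left them, time stands still between calls to the robot, and variables do not carry over. Pictures are saved under pics/ and viewed, about 8 in all and at most 12, crops included, and the job is handed in when it is done.

Besides the shell and the picture viewer there is one more tool, called after ">>>" by a JSON object that holds its "op" and its "data", one argument or row to a line. drive_tool: Moves the arm, as the interface text tells. Scaled input: -1 to 1 covers 300 mm each way for a shift and 45 degrees each way for a turn. Its arguments: {"type":"object","properties":{"motion":{"type":"array"},"force":{"type":"number"}},"required":["motion"]}

```bash
mkdir -p pics && python3 - <<'E'
from rig import manip, viewer
import cv2,numpy as np
s=manip.state();print(s['t'],s['position'],s['tool_rot'],s['finger_gap'])
for n in('top','side'):
    c=viewer.read_camera(n);cv2.imwrite(f'pics/{n}0.png',cv2.resize(c['pixels'][:,:,::-1],None,fx=1.5,fy=1.5))
    np.savez(f'{n}0.npz',**c)
    R=cv2.Rodrigues(np.array(c['rvec'],float))[0];print(n,c['vfov'],c['cx'],c['cy'],-R.T@np.array(c['tvec']).ravel(),R)
E
```

```text
0.0 [ 0.14869585 -0.55496392  0.2305148 ] [[ 9.65921855e-01  2.58833490e-01 -4.41774834e-04]
 [ 2.58833867e-01 -9.65920483e-01  1.62798699e-03]
 [-5.34180585e-06 -1.68685450e-03 -9.99998577e-01]] 0.0854822506043353
top 51.92417832431924 259.7906282103981 192.634296006631 [0.4686489  0.00695957 1.2515381 ] [[-0.0261492  -0.99964414  0.00527411]
 [-0.99534575  0.02554651 -0.09292047]
 [ 0.09275267 -0.00767936 -0.99565956]]
side 53.49636156317957 252.20326780126098 196.26288905825362 [0.07209497 0.71398939 0.86679387] [[-0.81404287 -0.58044761  0.02036619]
 [-0.39227926  0.52361274 -0.75627157]
 [ 0.42831202 -0.62362671 -0.65394077]]
```

View pics/top0.png

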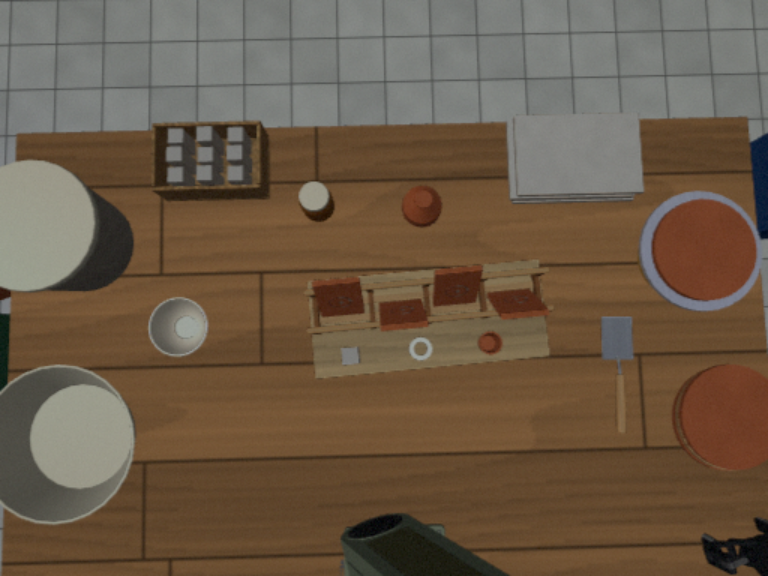

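View pics/side0.png

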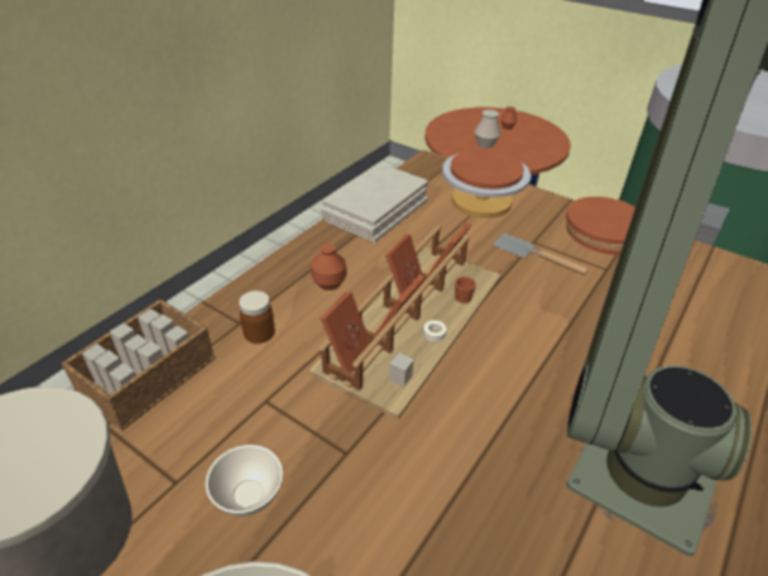

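The top view (768 px wide) shows tiles leaning away at about (340,297) and (457,286). The ones leaning towards the robot are at about (403,313) and (517,303), in bays y=+57 and -172. The ledge's near corners are at (315,377) and (550,353). In the side view, the tile at the far end and the second one from the left lie low over the near rail, which agrees.

```bash
cat > h.py <<'E'
import cv2,numpy as np
def ray(c,uv,z):
    f=192/np.tan(np.radians(float(c['vfov'])/2));R=cv2.Rodrigues(np.array(c['rvec'],float))[0]
    o=-R.T@np.array(c['tvec'],float).ravel()
    d=R.T@np.array([(uv[0]-c['cx'])/f,(uv[1]-c['cy'])/f,1]);return (o+d*(z-o[2])/d[2])
def tiles(c):
    p=c['pixels'];h=cv2.cvtColor(p,cv2.COLOR_RGB2HSV)
    m=cv2.inRange(h,(0,150,60),(9,255,255));m[:,:200]=0;m[:,380:]=0;m[:170]=0;m[245:]=0
    return [k for k in cv2.findContours(m,0,2)[0] if cv2.contourArea(k)>80]
E
python3 - <<'E'
from h import *
c=dict(np.load('top0.npz'))
for k in tiles(c):
    b=cv2.boxPoints(cv2.minAreaRect(k));print(cv2.contourArea(k),(b).round(1).tolist());
    lo=b[np.argsort(b[:,1])[2:]];print(' near edge z.147',[ray(c,q,.147).round(4).tolist() for q in lo])
for q in((315,377),(550,353)):print('ledge',ray(c,np.array(q)/1.5,.015))
# rack ledge mask: pale wood
for n,q,z in(('prop',(350,355),.065),('ring',(420,349),.035),('cup',(489,342),.06)):print(n,ray(c,np.array(q)/1.5,z))
p=c['pixels'];cv2.imwrite('pics/crop.png',cv2.resize(p[165:260,195:375,::-1],None,fx=4.4,fy=4.4,interpolation=2))
E
```

```text
90.5 [[317.3999938964844, 231.1999969482422], [323.3999938964844, 219.1999969482422], [335.3999938964844, 225.1999969482422], [329.3999938964844, 237.1999969482422]]
 near edge z.147 [[0.4594, -0.1594, 0.147], [0.4419, -0.1922, 0.147]]
355.0 [[252.60000610351562, 201.8000030517578], [282.8999938964844, 199.3000030517578], [284.29998779296875, 216.6999969482422], [254.0, 219.1999969482422]]
 near edge z.147 [[0.5021, -0.0684, 0.147], [0.4973, 0.0165, 0.147]]
367.5 [[325.79998779296875, 195.10000610351562], [362.79998779296875, 192.0], [364.20001220703125, 208.60000610351562], [327.1000061035156, 211.6999969482422]]
 near edge z.147 [[0.5189, -0.2934, 0.147], [0.5129, -0.1889, 0.147]]
411.5 [[208.6999969482422, 188.39999389648438], [238.8000030517578, 184.5], [241.89999389648438, 207.89999389648438], [211.6999969482422, 211.8000030517578]]
 near edge z.147 [[0.5299, 0.0497, 0.147], [0.5211, 0.1344, 0.147]]
463.0 [[288.70001220703125, 202.89999389648438], [289.8999938964844, 178.6999969482422], [320.1000061035156, 180.3000030517578], [318.8999938964844, 204.39999389648438]]
 near edge z.147 [[0.5404, -0.0819, 0.147], [0.534, -0.1667, 0.147]]
ledge [0.40485601 0.15672635 0.015     ]
ledge [ 0.44141857 -0.33268816  0.015     ]
prop [0.44903073 0.0803472  0.065     ]
ring [ 0.45698083 -0.06122547  0.035     ]
cup [ 0.46756997 -0.19881817  0.06      ]
```

View pics/crop.png

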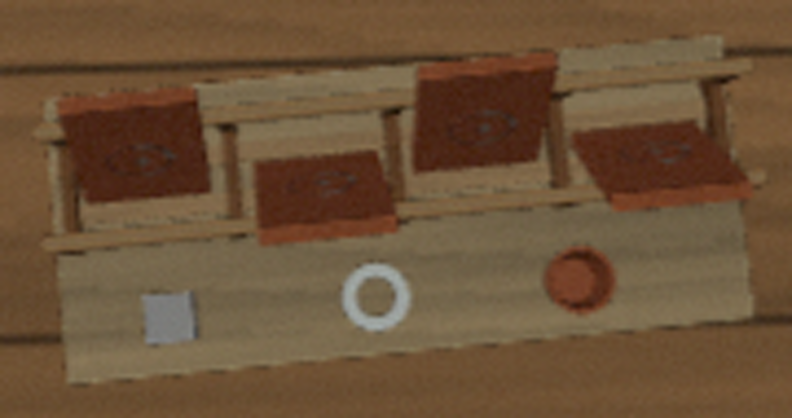

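Rack estimate: yaw ≈ 0.075 rad, origin ≈ (0.558, -0.078). Tiles to turn are in bays y=+57 and -172. I'll approach with the fingers shut and squared to the rack.

>>> {"op": "drive_tool", "data": {
  "motion": [
    [0.83,-0.7,0,0.238,-1],
    [0.83,-0.7,0,0.238,-1],
    [0.83,-0.7,0,0.238,-1],
    [0.83,-0.7,0,0.238,-1],
    [0.83,-0.7,0,0.238,-1],
    [0.83,-0.7,0,0.238,-1],
    [0.83,-0.7,0,0.238,-1],
    [0.83,-0.7,0,0.238,-1],
    [0.83,-0.7,0,0.238,-1]
  ]
}}

```text
t: 1.23
position: [0.3343, -0.2893, 0.2312]
tool_rot: [[0.997, 0.073, -0.0], [0.073, -0.997, -0.0], [-0.0, 0.0, -1.0]]
contact_force: [-0.1, -0.3, -0.4]
finger_gap: -0.0
```

>>> {"op": "drive_tool", "data": {
  "motion": [
    [0.46,-0.073,0,0,-1],
    [0.46,-0.073,0.1,0,-1],
    [0.46,-0.073,0.2,0,-1],
    [0.46,-0.073,0.353,0,-1],
    [0.46,-0.073,0.353,0,-1],
    [0.46,-0.073,0.353,0,-1]
  ]
}}

```text
t: 1.98
position: [0.4715, -0.2572, 0.1268]
tool_rot: [[0.997, 0.073, 0.002], [0.073, -0.997, -0.001], [0.002, 0.001, -1.0]]
contact_force: [-0.0, 0.7, 0.8]
finger_gap: -0.0002
```

```bash
python3 - <<'E'
from rig import manip, viewer
import cv2
s=manip.state();print(s['t'],s['position'],s['contact_force'])
a=viewer.read_camera('top')['pixels'][140:280,170:400,::-1]
b=viewer.read_camera('side')['pixels'][130:270,180:410,::-1]
cv2.imwrite('pics/p1.png',cv2.resize(cv2.vconcat([a,b]),None,fx=2.1,fy=2.1,interpolation=2))
E
```

```text
1.975 [ 0.47148326 -0.25720028  0.12679761] [-0.01366295  0.73629529  0.79194418]
```

View pics/p1.png

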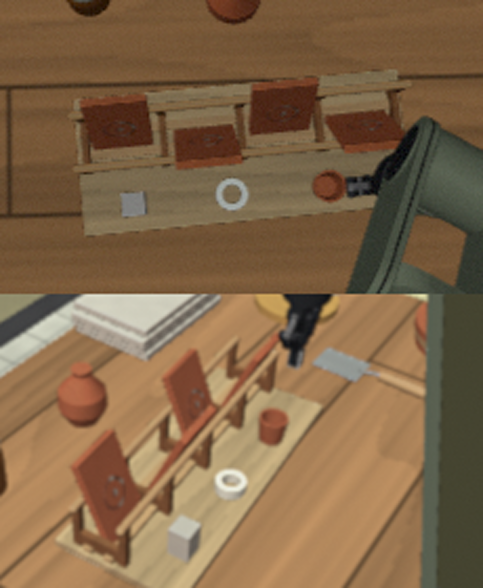

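Fingers stand in front of the right tile (top view about (360,186), tile edge 342–405), above the cup and clear of it. Now I push gently past upright and retreat.

>>> {"op": "drive_tool", "data": {
  "motion": [
    [0.05,0,0,0,-1],
    [0.09,0,0,0,-1],
    [0.12,0,0,0,-1],
    [0.15,0,0,0,-1],
    [0.18,0,0,0,-1],
    [0.21,0,0,0,-1],
    [0.24,0,0,0,-1],
    [0.27,0,0,0,-1],
    [0.3,0,0,0,-1],
    [0.32,0,0,0,-1],
    [0.34,0,0,0,-1],
    [0.35,0,0,0,-1],
    [0.35,0,0,0,-1],
    [0.35,0,0,0,-1]
  ]
}}

```text
t: 3.82
position: [0.5754, -0.2481, 0.1254]
tool_rot: [[0.997, 0.075, -0.0], [0.075, -0.997, -0.0], [-0.0, 0.0, -1.0]]
contact_force: [-0.6, -0.3, 0.0]
finger_gap: 0.0001
```

```bash
python3 - <<'E'
from rig import manip, viewer
import cv2
s=manip.state();print(s['t'],s['position'],s['contact_force'])
a=viewer.read_camera('top')['pixels'][140:280,170:400,::-1]
b=viewer.read_camera('side')['pixels'][130:270,180:410,::-1]
cv2.imwrite('pics/p2.png',cv2.resize(cv2.vconcat([a,b]),None,fx=2.1,fy=2.1,interpolation=2))
E
```

```text
3.825 [ 0.57542707 -0.24812689  0.12542902] [-0.64376117 -0.27200438  0.01001591]
```

View pics/p2.png

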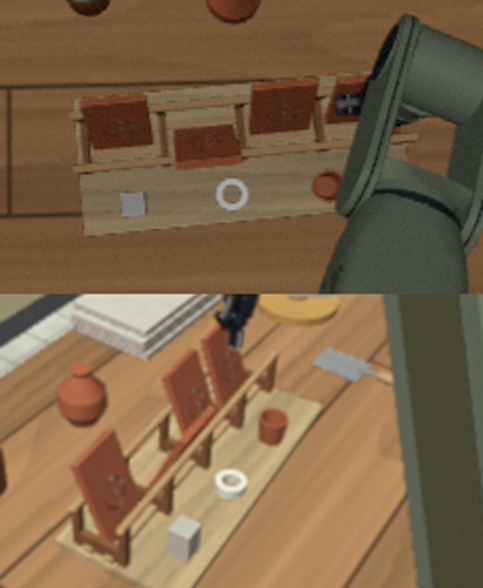

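The right tile now leans away like its neighbours (side view about (225,365)). Retract, rise, go over to the +57 bay and descend.

>>> {"op": "drive_tool", "data": {
  "motion": [
    [-0.1,0,0,0,-1],
    [-0.25,0,0,0,-1],
    [-0.35,0,-0.1,0,-1],
    [-0.35,0,-0.2,0,-1],
    [-0.35,-0.2,-0.2,0,-1],
    [-0.35,-0.4,-0.2,0,-1],
    [-0.35,-0.6,-0.2,0,-1],
    [-0.35,-0.76,-0.2,0,-1],
    [-0.35,-0.76,-0.1,0,-1],
    [-0.35,-0.76,0,0,-1],
    [-0.35,-0.76,0,0,-1],
    [-0.35,-0.76,0,0,-1]
  ]
}}

```text
t: 5.42
position: [0.4546, -0.0288, 0.1264]
tool_rot: [[0.997, 0.075, 0.002], [0.075, -0.997, -0.0], [0.002, 0.0, -1.0]]
contact_force: [-0.9, -0.1, -0.2]
finger_gap: 0.0002
```

```bash
python3 - <<'E'
from rig import manip, viewer
import cv2
s=manip.state();print(s['t'],s['position'],s['contact_force'])
a=viewer.read_camera('top')['pixels'][140:280,170:400,::-1]
b=viewer.read_camera('side')['pixels'][130:270,180:410,::-1]
cv2.imwrite('pics/p3.png',cv2.resize(cv2.vconcat([a,b]),None,fx=2.1,fy=2.1,interpolation=2))
E
```

```text
5.425 [ 0.45464032 -0.02882496  0.1263538 ] [-0.87328142 -0.12944017 -0.23355434]
```

View pics/p3.png

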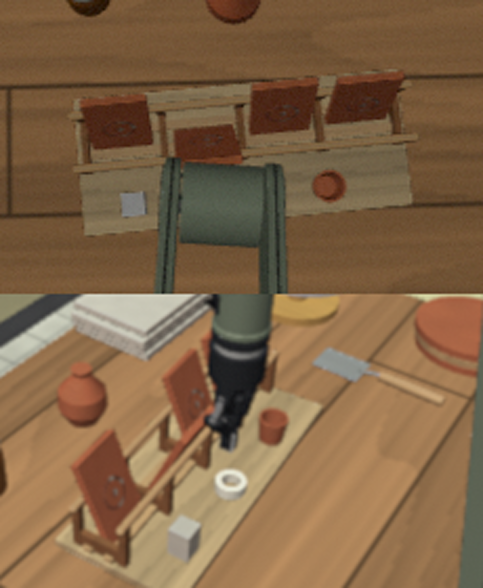

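The right tile is fully turned (top view about (367,97)). The tool stands before the remaining one. Same push, then retreat upward.

>>> {"op": "drive_tool", "data": {
  "motion": [
    [0.05,0,0,0,-1],
    [0.09,0,0,0,-1],
    [0.12,0,0,0,-1],
    [0.15,0,0,0,-1],
    [0.18,0,0,0,-1],
    [0.21,0,0,0,-1],
    [0.24,0,0,0,-1],
    [0.27,0,0,0,-1],
    [0.3,0,0,0,-1],
    [0.32,0,0,0,-1],
    [0.34,0,0,0,-1],
    [0.35,0,0,0,-1],
    [0.35,0,0,0,-1],
    [0.35,0,0,0,-1]
  ]
}}

```text
t: 7.28
position: [0.5584, -0.0208, 0.1254]
tool_rot: [[0.997, 0.075, -0.0], [0.075, -0.997, -0.0], [-0.0, 0.0, -1.0]]
contact_force: [-0.2, 0.2, -0.4]
finger_gap: 0.0
```

>>> {"op": "drive_tool", "data": {
  "motion": [
    [-0.1,0,0,0,-1],
    [-0.25,0,0,0,-1],
    [-0.4,0,-0.15,0,-1],
    [-0.6,0,-0.3,0,-1],
    [-0.75,0,-0.4,0,-1],
    [-0.75,0,-0.4,0,-1],
    [-0.75,0,-0.4,0,-1],
    [-0.75,0,-0.4,0,-1],
    [-0.75,0,-0.4,0,-1]
  ]
}}

```text
t: 8.4
position: [0.3347, -0.0375, 0.2445]
tool_rot: [[0.997, 0.075, -0.002], [0.075, -0.997, 0.0], [-0.002, -0.0, -1.0]]
contact_force: [-0.1, -0.4, 0.3]
finger_gap: 0.0
```

```bash
python3 - <<'E'
from rig import manip, viewer
from h import *
s=manip.state();print(s['t'],s['position'],s['contact_force'])
c=viewer.read_camera('top')
a=c['pixels'][140:280,170:400,::-1]
b=viewer.read_camera('side')['pixels'][130:270,180:410,::-1]
cv2.imwrite('pics/p4.png',cv2.resize(cv2.vconcat([a,b]),None,fx=2.1,fy=2.1,interpolation=2))
ex=np.array([.9972,.0745]);ey=np.array([-.0745,.9972])
for k in tiles(c):
    b=cv2.boxPoints(cv2.minAreaRect(k));f=[ray(c,q,.147)[:2]-[.558,-.078] for q in b[np.argsort(b[:,1])[:2]]]
    print('far edge, rack xy',[(round(float(q@ex),3),round(float(q@ey),3)) for q in f])
E
```

```text
8.4 [ 0.33471394 -0.03751331  0.24445002] [-0.07804001 -0.4248973   0.32498369]
far edge, rack xy [(-0.076, -0.112), (-0.089, -0.077)]
far edge, rack xy [(0.047, 0.132), (0.047, 0.217)]
far edge, rack xy [(0.043, 0.013), (0.044, 0.097)]
far edge, rack xy [(0.047, -0.097), (0.047, -0.005)]
far edge, rack xy [(0.042, -0.214), (0.042, -0.107)]
```

View pics/p4.png

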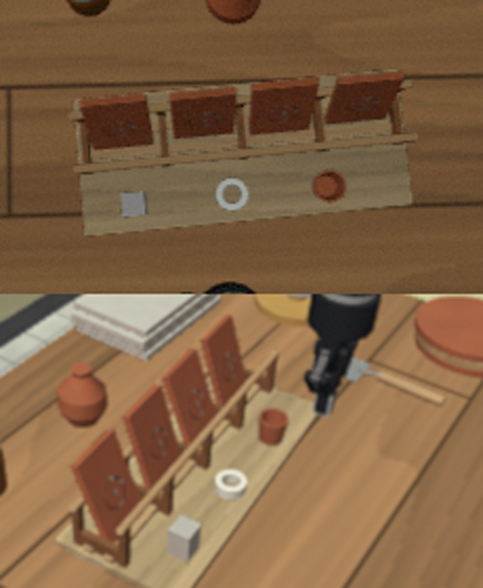

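All four tiles lean away in their own bays, with far edges at rack x ≈ 42–47 mm, squared to the rack. The prop, ring and cup are where they were, and the tool is clear.

```bash
python3 -c "
from rig import job
print(job.sign_off())"
```

```text
the job is handed in; nothing more can be done
None
```

I pushed the two tiles leaning towards the robot (bays y = -172 and +57 mm) past upright with shut fingertips. Both fell onto the far rail. I then backed the tool clear and handed the job in at about 8.5 s of the 42 s allowed.

**Tiles:** in the last pictures all four lean away in their own bays, square to the rack. Their upper edges are about 42–47 mm beyond the groove's middle, where at least 28 mm is needed. The two tiles that were already turned look unmoved.

**Other things:** the prop, ring and cup look unmoved. The jar, pot, scraper and bowl were not measured at the end. The arm passed well clear of them.

**Forces:** the wrist force stayed below 1.5 N at every reading. No check failed or disagreed.

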